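# Unpin and slide the hub off a bench spinner's spindle

## Robot

A 7-joint arm with a two-finger parallel gripper is mounted at the origin on a cart in front of the work surface, level with it; the furniture and walls round the work are solid. World frame = base frame: x ahead of the robot, y to its left, z up, the work surface at z = 0. Lengths are in m, angles in rad, forces in N, time in s.
With the tool pointing down it reaches from about 0.4 to 0.85 m from the base axis. Payload 10.4 kg.
Tool frame: the origin (TCP) lies at the very end of the fingers, on their centre line; the grasp point (between the pads) lies 19 mm behind it (manip.grip_point_offset is the distance from the TCP to the grasp point, in m); z points along the fingers, y is the line along which they close (so a half turn about z gives the same grasp; the last joint's range is limited). The gripper opens to 85 mm and grips with 20 to 120 N. Pads are 22 mm wide; open, the fingers measure 114 mm over their backs; the gripper's body (76 mm by 85 mm) begins 54 mm behind the grasp point. The pads swing forward as they close: fully open they stand 13 mm farther back than shut.
Start: joints at [-1.166, 0.332, -0.065, 1.46, 0.022, 1.35, -0.088], TCP at [0.259, 0.569, 0.231] pointing down, gripper open.
Joint ranges: [-2.6, 2.6], [-0.5, 2.12], [-1.47, 1.34], [0.16, 2.42], [-1.27, 4.41], [0.06, 2.06], [-2.6, 2.6]. Speed limits (rad/s): [2.22, 2.22, 2.79, 2.79, 3.14, 3.14, 3.14].

## Interface

Orientations are given as a unit quaternion [x, y, z, w].
In Python, from workcell import manip gives the robot as it stands. The module is installed in compiled form; this text tells all that it offers.
- The arm moves only by the shell command python3 -m inch 'ROWS' [OPENING] [FORCE]. ROWS is JSON, a list of rows, each a list of 2 entries, a list of its own where there are three numbers: the shift along the tool's x, y, z each as a share of 0.08 m, from -1 to 1, then the turn, a rotation vector about the tool's x, y, z each as a share of 45 degrees, from -1 to 1. A call has exactly 10 rows; each row is the pose to reach, as a shift and turn from the pose commanded when the call began, along the tool's axes at that moment; what a row does not reach only later rows make up. A row lasts 1/10 s, in which the tool goes at most 50 mm and 8.59 degrees, less where a joint would pass 70% of its speed; a pose out of reach is approached as far as the arm can. A call with a number of a shift or a turn outside -1 to 1 is refused whole. A call with a gripper value outside its range is refused whole. OPENING is the opening, from 0 (shut) to 1 (fully open), set as the call begins (- or left out, the last holds). The fingers move at their own pace and stop on an object; FORCE is the grip in N (left out, the last holds). Time passes only in rows, so rows that repeat a pose let the fingers close, or fill a call up. It gives the time, the measured TCP pose, the force, the opening and the grip force at its end, in the units of the state.
- manip.get_obs(): the state, without advancing time (a new reading comes with each control period).
- manip.camera(name): name is "side" or "top"; returns the picture (480x640x3 uint8, red, green, blue); there is no depth.
- manip.camera_params(name): a dict with "fov_y" (degrees; the focal length in pixels is half the picture's height over the tangent of half this angle, whatever the lens; pixels are square), "cx", "cy" (the principal point, pixels), "camera_from_world" (4x4, takes a point from world to camera coordinates). Camera axes: x right, y up, looking along -z (the intrinsics and any distortion apply to the point x, -y, -z); pixel columns grow to the right and rows downward; lengths in m; the calibration is good to about 2 mm. A picture is of the moment at which its call begins. camera_params takes no time and is no camera call.
- manip.hand_in(): hands the job in; it is judged then, once.
The state is a dict: "clock": time; "joint_pos": joint angles; "joint_velocities": joint speeds; "tau": joint torques, N m; "position": TCP position; "ee_rot": TCP orientation; "ft_force": force on the tool from outside, world axes, zero at the start; "torque": the same for the moment, N m; "grip_width": opening from 0.0 (shut) to 1.0 (fully open); "grasp_force": force on a finger pad.
Only numpy, scipy, OpenCV 4.12 (cv2) and the standard library are available. Lean on these libraries where they do the work, as an engineer would, in place of code of your own. Each camera call takes 0.05 s, during which the arm holds its last target. There are 200 camera calls.

## Task

Take the blue knurled hub off the spindle of the white bench spinner and stand it upright, flat on the floor of the steel tray. A cross pin near the top of the spindle holds the hub on: draw the hub up lightly until it meets the pin, turn it anticlockwise (seen from above) by feel until its slots find the pin, and slide it off the open top end. Never pull or press it hard, set it down gently, and leave the dropper bottle, the timer and the lidded dish where they are.

Things in the scene. Friction and masses are not known exactly. Their poses are not given: they have to be found in the camera images.
- spinner: White square bench spinner, 110x110 mm, fixed to the desk, housing top at 36 mm; origin in the centre of its underside. A dark boss 34 mm across rises to 40 mm; from it a steel spindle, 16 mm in diameter, stands upright on the origin's axis, fixed at its foot and not turning with the hub, its open end 103 mm above the origin.
- pin (a point): Centre of the dark round cross pin, 96 mm above the spinner's origin on the spindle's axis. The pin is 5 mm thick, 30 mm long (15 mm to each side) and goes level through the spindle. Which way it points differs from run to run and is not in this pose; see or feel it.
- hub: Loose blue knurled collar on the spindle, 46 mm outside diameter, 34 mm high, 0.14 to 0.28 kg; origin in the centre of its underside, z up along its bore. It starts standing on the boss, underside 40 mm above the spinner's origin: it rises 19.5 mm until its top meets the pin, and must rise 63 mm in all to leave the spindle. Keep its force on spindle and pin under 25 N.
- hub_slots (a point): Centre of the hub's top, axes as the hub's. Bore 19 mm in diameter, and a slot to each side through its height, 9 mm wide, reaching 17 mm from the axis along +x and -x (a white dot beyond each). From its start the hub must turn 0.45 to 1.2 rad anticlockwise to bring them under the pin; the pin passes within about 0.1 rad either side.
- tray: Shallow open steel tray, 115 mm along its x, 160 mm along its y, 18 mm high with a round rim (20 mm with it), left of the microscope (stage and knobs jut out between it and the spinner), walls and floor 3 mm thick, fixed; origin in the centre of its underside on the desk, so its inner floor is 3 mm above it. Keep the hub's force on it under 40 N.
- oil_bottle: Brown dropper bottle, 33 mm across, 102 mm tall, standing beyond the spinner; bystander. Origin at its underside.
- timer: White desk timer, 66x66x19 mm, lying beyond the spinner; bystander. Origin at its underside.
- dish_a: Round lidded petri dish, 58 mm across, 15 mm high, between spinner and tray; bystander. Origin at its underside.

How it is judged:
By the outcome, as a careful person would: the job done as asked, in the order asked, and still so for the second after the job is handed in, with the robot touching nothing.
It also fails if it takes over 72 s, if anything falls off the work surface, if the arm or the gripper's body presses on something with over 40 N, if the wrist force passes 120 N, or if a joint passes its speed limit or range.

## Working session

There is one attempt and no reset: what is moved stays moved. The work goes in short steps, Python scripts to look and compute and a shell command to move; the robot and the scene stay as the last step left them, time stands still between calls to the robot, and variables do not carry over. Pictures are saved under pics/ and viewed, at most 10 in all, crops included, and the job is handed in when it is done.

```bash
mkdir -p pics; python3 - <<'E'
from workcell import manip
import cv2,numpy as np
np.set_printoptions(precision=4,suppress=True)
for n in ("side","top"):
    im=manip.camera(n); cv2.imwrite(f"pics/{n}0.png",im[:,:,::-1])
    print(n,manip.camera_params(n))
print(manip.get_obs(),manip.grip_point_offset)
E
```

```text
side {'fov_y': 44.16615513058829, 'cx': 310.331176205961, 'cy': 229.15270144450815, 'camera_from_world': array([[ 0.8497, -0.5272,  0.0112, -0.4492],
       [ 0.2447,  0.413 ,  0.8772, -0.1963],
       [-0.4671, -0.7426,  0.48  , -1.0026],
       [ 0.    ,  0.    ,  0.    ,  1.    ]])}
top {'fov_y': 44.97580878007475, 'cx': 311.7041927019046, 'cy': 239.0689419773509, 'camera_from_world': array([[ 0.0037, -0.9998,  0.0203, -0.0236],
       [ 0.9832,  0.0074,  0.1822, -0.5335],
       [-0.1823,  0.0193,  0.983 , -1.2307],
       [ 0.    ,  0.    ,  0.    ,  1.    ]])}
{'clock': 0.1, 'joint_pos': array([-1.1656,  0.3328, -0.0647,  1.4608,  0.0216,  1.3499, -0.0885]), 'joint_velocities': array([-0.0003, -0.0009, -0.0006, -0.0032,  0.0003,  0.0004, -0.0002]), 'tau': array([  0.0009, -62.6738,   0.0488, -39.2426,   0.0162,   0.007 ,
        -0.0001]), 'position': array([0.2592, 0.5684, 0.2306]), 'ee_rot': array([ 0.2123,  0.9772, -0.0006, -0.0001]), 'ft_force': array([-0.6754,  0.489 ,  0.8249]), 'torque': array([0.004 , 0.025 , 0.0181]), 'grasp_force': 0.0, 'grip_width': 1.000427592845675} 0.0187
```

View pics/side0.png

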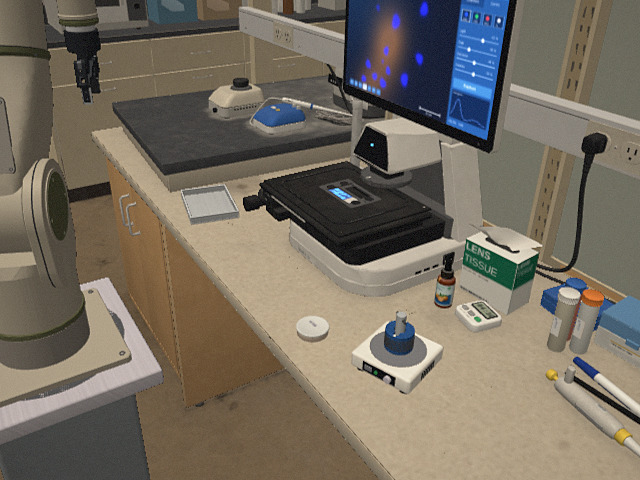

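View pics/top0.png

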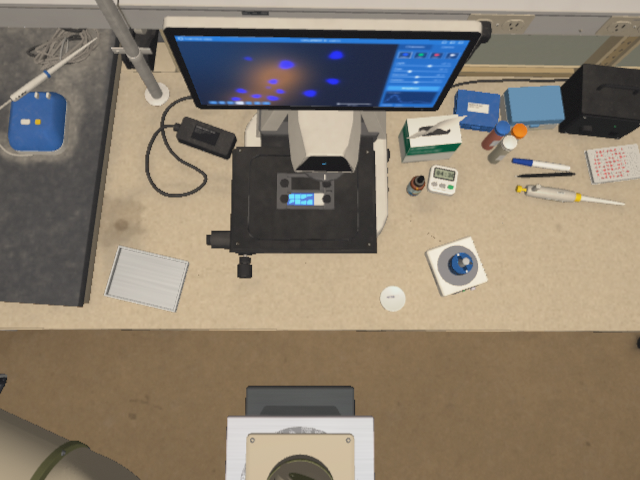

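The side view shows the spinner at about (397,352), the hub at (400,338) and the spindle's top at (401,313). In the top view the spinner is at (457,266), the hub at (461,263) and the tray at (147,279). Next I'll make masks and zoomed crops.

```bash
cat > h.py <<'E'
from workcell import manip
import cv2,numpy as np
from scipy.spatial.transform import Rotation as R
np.set_printoptions(precision=4,suppress=True)
def cam(n):
    p=manip.camera_params(n); T=np.array(p["camera_from_world"]); f=240/np.tan(np.radians(p["fov_y"])/2)
    return f,p["cx"],p["cy"],T
def ray(n,u,v):
    f,cx,cy,T=cam(n); d=T[:3,:3].T@np.array([(u-cx)/f,-(v-cy)/f,-1]); return -T[:3,:3].T@T[:3,3],d/np.linalg.norm(d)
def plane(n,u,v,z):
    o,d=ray(n,u,v); return o+d*(z-o[2])/d[2]
def tri(us,ut):
    A=np.zeros((3,3));b=np.zeros(3)
    L=[ray("side",*us),ray("top",*ut)]
    for o,d in L:
        P=np.eye(3)-np.outer(d,d);A+=P;b+=P@o
    x=np.linalg.solve(A,b); return x,[np.linalg.norm((np.eye(3)-np.outer(d,d))@(x-o)) for o,d in L]
def proj(n,X):
    f,cx,cy,T=cam(n); c=T[:3,:3]@np.array(X)+T[:3,3]; return np.array([cx+f*c[0]/-c[2],cy-f*c[1]/-c[2]])
def blobs(im,roi,lo,hi,amin=30):
    x0,y0,x1,y1=roi; h=cv2.cvtColor(im,cv2.COLOR_RGB2HSV)[y0:y1,x0:x1]
    m=cv2.inRange(h,np.array(lo),np.array(hi)); n,l,s,c=cv2.connectedComponentsWithStats(m)
    return [(s[i],c[i]+[x0,y0],cv2.minAreaRect(np.argwhere(l==i)[:,::-1].astype(np.float32)+[x0,y0])) for i in range(1,n) if s[i][4]>amin]
E
python3 - <<'E'
from h import *
s=cv2.imread("pics/side0.png");t=cv2.imread("pics/top0.png")
a=cv2.resize(s[300:400,350:450],(400,400),interpolation=cv2.INTER_CUBIC)
b=cv2.resize(t[233:298,425:490],(400,400),interpolation=cv2.INTER_CUBIC)
cv2.imwrite("pics/crop1.png",np.hstack([a,b]))
a=cv2.resize(s[175:230,170:250],(400,275),interpolation=cv2.INTER_CUBIC)
b=cv2.resize(t[240:316,100:195],(400,320),interpolation=cv2.INTER_CUBIC)[:275]
for n,im,roi,tr,di in (("side",s,(340,300,450,400),(175,180,245,228),(290,310,335,350)),("top",t,(420,230,495,300),(100,240,195,316),(375,280,412,318))):
    r=np.ascontiguousarray(im[:,:,::-1])
    print(n,"blue",blobs(r,roi,(100,100,30),(125,255,255)))
    print(n,"white",blobs(r,roi,(0,0,190),(180,40,255)))
    print(n,"tray",blobs(r,tr,(80,0,0),(140,90,255),100)); print(n,"dish",blobs(r,di,(0,0,215),(180,25,255),100))
E
```

```text
Traceback (most recent call last):
  File "h.py", line 23, in blobs
    return [(s[i],c[i]+[x0,y0],cv2.minAreaRect(np.argwhere(l==i)[:,::-1].astype(np.float32)+[x0,y0])) for i in range(1,n) if s[i][4]>amin]
                               ~~~~~~~~~~~~~~~^^^^^^^^^^^^^^^^^^^^^^^^^^^^^^^^^^^^^^^^^^^^^^^^^^^^^^
cv2.error: OpenCV(4.12.0) /io/opencv/modules/imgproc/src/convhull.cpp:143: error: (-215:Assertion failed) total >= 0 && (depth == CV_32F || depth == CV_32S) in function 'convexHull'
```

View pics/crop1.png

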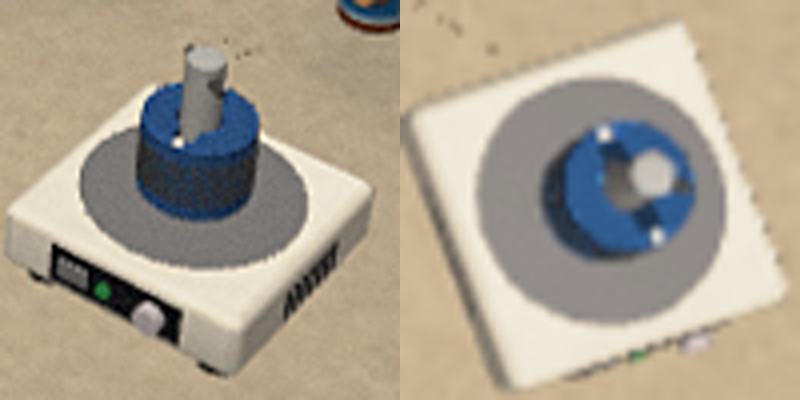

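The crop clearly shows the white dots at about top px (458.2,254.6) and (466.8,271.5). The spindle's top is at side (401.7,314.5) and top (466.4,261.1). The pin's ends are at side (397.5,312) and (404.5,322.5), roughly pointing at the viewer.

```bash
sed -i 's/+\[x0,y0\])) for/+np.float32([x0,y0]))) for/' h.py
python3 - <<'E'
from h import *
s=cv2.imread("pics/side0.png");t=cv2.imread("pics/top0.png")
for n,im,tr,di in (("side",s,(175,180,245,228),(290,310,335,350)),("top",t,(100,240,195,316),(375,280,412,318))):
    r=np.ascontiguousarray(im[:,:,::-1])
    for nm,b in (("tray",blobs(r,tr,(0,0,0),(180,45,255),100)),("dish",blobs(r,di,(0,0,190),(180,30,255),100))):
        for q in b: print(n,nm,q[0],q[1],cv2.boxPoints(q[2]).round(1).tolist())
X,e=tri((401.75,314.5),(466.4,261.1)); print("spindle top",X,e)
d=[plane("top",*p,.074) for p in ((458.2,254.6),(466.8,271.5))]; c=(d[0]+d[1])/2
print("hub",c,d,"ang",np.arctan2(*(d[0]-d[1])[1::-1]))
# hub centre px both views by dots midpoint / top ellipse
print("hubtop side proj",proj("side",c),"spindle foot/top proj",proj("top",[*X[:2],.103]),proj("side",[*X[:2],.103]),proj("side",[*X[:2],.074]),proj("top",[*X[:2],.074]))
a,b=[plane("side",*p,.096) for p in ((397.5,312),(404.5,322.5))]; print("pin",a,b,np.linalg.norm(a-b),np.arctan2(*(a-b)[1::-1]))
E
```

```text
side tray [   5    4   59   41 1767] [208.8104 203.6406] [[179.6999969482422, 188.8000030517578], [234.0, 181.0], [239.1999969482422, 217.39999389648438], [184.89999389648438, 225.1999969482422]]
side dish [  7   6  32  21 471] [312.0849 326.0573] [[295.5, 318.20001220703125], [326.3999938964844, 313.79998779296875], [329.20001220703125, 333.3999938964844], [298.29998779296875, 337.79998779296875]]
top tray [   4    5   85   67 3891] [146.3763 278.3878] [[103.19999694824219, 295.3999938964844], [115.19999694824219, 243.89999389648438], [189.10000610351562, 261.1000061035156], [177.10000610351562, 312.6000061035156]]
top dish [  6   6  24  25 464] [392.4828 298.0323] [[376.0, 298.0], [392.5, 281.5], [409.0, 298.0], [392.5, 314.5]]
spindle top [ 0.4792 -0.3468  0.102 ] [np.float64(0.00029197582327480996), np.float64(0.0002919758232747772)]
hub [ 0.4788 -0.346   0.074 ] [array([ 0.4972, -0.3375,  0.074 ]), array([ 0.4605, -0.3546,  0.074 ])] ang 0.4348206925728292
hubtop side proj [399.581  328.6928] spindle foot/top proj [466.6121 260.9117] [401.6216 314.005 ] [400.0541 328.8619] [462.8122 262.8614]
pin [ 0.4835 -0.3323  0.096 ] [ 0.4756 -0.3589  0.096 ] 0.027734646583566412 1.2833582574711309
```

```bash
cat >> h.py <<'E'
def plan(p,c=None):
    o=manip.get_obs(); Q=R.from_quat(o["ee_rot"]); M=Q.as_matrix()
    c0=np.arctan2(M[1,1],M[0,1])
    print("t",round(o["clock"],2),"pos",o["position"],"c",round(c0,3),"tilt",np.round(M[2,:2],4),"F",o["ft_force"].round(1),"Mz",o["torque"].round(2),"grip",round(float(o["grip_width"]),3),round(float(o["grasp_force"]),1),"j",o["joint_pos"].round(2))
    print(" shift shares",(M.T@(np.array(p)-o["position"]))/.08, "" if c is None else "turn z share %.3f"%(-((c-c0+np.pi/2)%np.pi-np.pi/2)/(np.pi/4)))
E
python3 - <<'E'
from h import *
print("stage corner",tri((346,258),(377,252)))
T=[(103.2,295.4),(115.2,243.9),(189.1,261.1),(177.1,312.6)]
P=np.array([plane("top",*p,.019) for p in T]);print(P,P.mean(0),"edges",np.linalg.norm(P-np.roll(P,1,0),axis=1),"ang long",np.arctan2(*(P[1]-P[2])[1::-1]))
print("tray by two views",tri((209.4,203.3),(146.2,278.3)))
print("dish",plane("top",392.5,298,.015))
plan([.479,-.3465,.2],-.44)
E
python3 -m inch '[[[-0.1,-0.1,0],[0,0,0]],[[-0.2,-0.2,0],[0,0,0]],[[-0.3,-0.3,0],[0,0,0]],[[-0.4,-0.4,0],[0,0,0]],[[-0.5,-0.5,0],[0,0,0]],[[-0.6,-0.6,0],[0,0,0]],[[-0.7,-0.7,0],[0,0,0]],[[-0.8,-0.8,0],[0,0,0]],[[-0.9,-0.9,0],[0,0,0]],[[-1,-1,0],[0,0,0]]]' 1 40
```

```text
stage corner (array([ 0.5005, -0.1597,  0.0991]), [np.float64(0.0032931064853399853), np.float64(0.003293106485339885)])
[[0.4095 0.4381 0.019 ]
 [0.5249 0.4193 0.019 ]
 [0.4871 0.2527 0.019 ]
 [0.3726 0.2742 0.019 ]] [0.4485 0.3461 0.019 ] edges [0.168  0.117  0.1709 0.1165] ang long 1.347571742622126
tray by two views (array([0.4497, 0.3489, 0.0071]), [np.float64(0.00048314564076685807), np.float64(0.0004831456407669121)])
dish [ 0.4075 -0.2022  0.015 ]
t 0.1 pos [0.2592 0.5684 0.2306] c 1.143 tilt [-0.     -0.0012] F [-0.7  0.5  0.8] Mz [0.   0.03 0.02] grip 1.0 0.0 j [-1.17  0.33 -0.06  1.46  0.02  1.35 -0.09]
 shift shares [-7.2449 -9.2645  0.3947] turn z share -1.985
clock: 1.1
position: [0.2992, 0.4618, 0.2313]
ee_rot: [0.212, 0.977, 0.0, 0.0]
ft_force: [0.1, -1.4, -0.4]
grip_width: 0.998
grasp_force: 0.0
```

```bash
R1='x'; 
python3 -m inch '[[[-0.1,-0.085,0],[0,0,0]],[[-0.2,-0.17,0],[0,0,0]],[[-0.3,-0.255,0],[0,0,0]],[[-0.4,-0.34,0],[0,0,0]],[[-0.5,-0.425,0],[0,0,0]],[[-0.6,-0.51,0],[0,0,0]],[[-0.7,-0.595,0],[0,0,0]],[[-0.8,-0.68,0],[0,0,0]],[[-0.9,-0.765,0],[0,0,0]],[[-1,-0.85,0],[0,0,0]]]' | sed -n 1,2p
python3 -m inch '[[[-0.1,-0.085,0],[0,0,0]],[[-0.2,-0.17,0],[0,0,0]],[[-0.3,-0.255,0],[0,0,0]],[[-0.4,-0.34,0],[0,0,0]],[[-0.5,-0.425,0],[0,0,0]],[[-0.6,-0.51,0],[0,0,0]],[[-0.7,-0.595,0],[0,0,0]],[[-0.8,-0.68,0],[0,0,0]],[[-0.9,-0.765,0],[0,0,0]],[[-1,-0.85,0],[0,0,0]]]' | sed -n 1,2p
python3 -m inch '[[[-0.1,-0.1,0],[0,0,0]],[[-0.2,-0.2,0],[0,0,0]],[[-0.3,-0.3,0],[0,0,0]],[[-0.4,-0.4,0],[0,0,0]],[[-0.5,-0.5,0],[0,0,0]],[[-0.6,-0.6,0],[0,0,0]],[[-0.7,-0.7,0],[0,0,0]],[[-0.8,-0.8,0],[0,0,0]],[[-0.9,-0.9,0],[0,0,0]],[[-1,-1,0],[0,0,0]]]'| sed -n 1,2p
python3 -m inch '[[[-0.1,-0.1,0],[0,0,0]],[[-0.2,-0.2,0],[0,0,0]],[[-0.3,-0.3,0],[0,0,0]],[[-0.4,-0.4,0],[0,0,0]],[[-0.5,-0.5,0],[0,0,0]],[[-0.6,-0.6,0],[0,0,0]],[[-0.7,-0.7,0],[0,0,0]],[[-0.8,-0.8,0],[0,0,0]],[[-0.9,-0.9,0],[0,0,0]],[[-1,-1,0],[0,0,0]]]'
python3 -c "
from h import *
plan([.479,-.3465,.2],-.44)"
```

```text
clock: 2.1
position: [0.3438, 0.3669, 0.2313]
clock: 3.1
position: [0.3884, 0.2718, 0.2313]
clock: 4.1
position: [0.428, 0.1658, 0.2313]
clock: 5.1
position: [0.4675, 0.0598, 0.2313]
ee_rot: [0.212, 0.977, 0.0, -0.0]
ft_force: [0.2, 0.6, -0.7]
grip_width: 1.003
grasp_force: 0.0
t 5.1 pos [0.4675 0.0598 0.2313] c 1.143 tilt [0.0001 0.0001] F [ 0.2  0.6 -0.7] Mz [ 0.04 -0.01  0.01] grip 1.003 0.0 j [-0.62 -0.03  0.39  1.87  0.01  1.3   0.91]
 shift shares [-2.237  -4.5615  0.3906] turn z share -1.984
```

```bash

python3 -m inch '[[[-0.075,-0.1,0],[0,0,0.1]],[[-0.15,-0.2,0],[0,0,0.2]],[[-0.225,-0.3,0],[0,0,0.3]],[[-0.3,-0.4,0],[0,0,0.4]],[[-0.375,-0.5,0],[0,0,0.5]],[[-0.45,-0.6,0],[0,0,0.6]],[[-0.525,-0.7,0],[0,0,0.7]],[[-0.6,-0.8,0],[0,0,0.8]],[[-0.675,-0.9,0],[0,0,0.9]],[[-0.75,-1,0],[0,0,1]]]' | sed -n 1,2p
python3 -m inch '[[[-0.1,-0.08,0],[0,0,0.1]],[[-0.2,-0.16,0],[0,0,0.2]],[[-0.3,-0.24,0],[0,0,0.3]],[[-0.4,-0.32,0],[0,0,0.4]],[[-0.5,-0.4,0],[0,0,0.5]],[[-0.6,-0.48,0],[0,0,0.6]],[[-0.7,-0.56,0],[0,0,0.7]],[[-0.8,-0.64,0],[0,0,0.8]],[[-0.9,-0.72,0],[0,0,0.9]],[[-1,-0.8,0],[0,0,1]]]'| sed -n 1,2p
python3 -c "
from h import *
plan([.479,-.3465,.125],-.44)"
```

```text
clock: 6.1
position: [0.4888, -0.0379, 0.2313]
clock: 7.1
position: [0.4565, -0.1352, 0.2313]
t 7.1 pos [ 0.4565 -0.1352  0.2313] c -0.431 tilt [0.0001 0.    ] F [0.3 0.3 0.5] Mz [-0.02 -0.02 -0.01] grip 1.002 0.0 j [-0.4  -0.03  0.59  1.87  0.02  1.3  -0.25]
 shift shares [-2.282   1.3583  1.3287] turn z share 0.011
```

```bash

python3 -m inch '[[[-0.1,0.06,0.03],[0,0,0]],[[-0.2,0.12,0.06],[0,0,0]],[[-0.3,0.18,0.09],[0,0,0]],[[-0.4,0.24,0.12],[0,0,0]],[[-0.5,0.3,0.15],[0,0,0]],[[-0.6,0.36,0.18],[0,0,0]],[[-0.7,0.42,0.21],[0,0,0]],[[-0.8,0.48,0.24],[0,0,0]],[[-0.9,0.54,0.27],[0,0,0]],[[-1,0.6,0.3],[0,0,0]]]' | sed -n 1,2p
python3 -m inch '[[[-0.1,0.06,0.03],[0,0,0]],[[-0.2,0.12,0.06],[0,0,0]],[[-0.3,0.18,0.09],[0,0,0]],[[-0.4,0.24,0.12],[0,0,0]],[[-0.5,0.3,0.15],[0,0,0]],[[-0.6,0.36,0.18],[0,0,0]],[[-0.7,0.42,0.21],[0,0,0]],[[-0.8,0.48,0.24],[0,0,0]],[[-0.9,0.54,0.27],[0,0,0]],[[-1,0.6,0.3],[0,0,0]]]' | sed -n 1,2p
python3 -c "
from h import *
plan([.479,-.3465,.125],-.44)"
```

```text
clock: 8.1
position: [0.4673, -0.2278, 0.2071]
clock: 9.1
position: [0.4778, -0.3206, 0.183]
t 9.1 pos [ 0.4778 -0.3206  0.183 ] c -0.428 tilt [ 0.0001 -0.    ] F [-0.5 -0.3 -0.3] Mz [ 0.03  0.01 -0.01] grip 0.999 0.0 j [-0.1   0.3   0.74  1.7  -0.21  1.23  0.26]
 shift shares [-0.2886  0.1486  0.7254] turn z share 0.016
```

```bash

python3 -m inch '[[[-0.07,0.04,0.05],[0,0,0]],[[-0.14,0.08,0.1],[0,0,0]],[[-0.21,0.11,0.2],[0,0,0]],[[-0.29,0.15,0.3],[0,0,0]],[[-0.29,0.15,0.4],[0,0,0]],[[-0.29,0.15,0.5],[0,0,0]],[[-0.29,0.15,0.6],[0,0,0]],[[-0.29,0.15,0.7],[0,0,0]],[[-0.29,0.15,0.73],[0,0,0]],[[-0.29,0.15,0.73],[0,0,0]]]' | sed -n 1,2p
python3 -c "
from h import *
plan([.479,-.3465,.044],-.44)
im=[]
for n in ('side','top'):
    r=manip.camera(n); cv2.imwrite(f'pics/{n}1.png',r[:,:,::-1]); u,v=proj(n,[.479,-.3465,.09]).astype(int)
    im.append(cv2.resize(r[v-60:v+60,u-45:u+45,::-1],(390,520),interpolation=cv2.INTER_CUBIC)); print(u,v, proj(n,manip.get_obs()['position']))
cv2.imwrite('pics/c1.png',np.hstack(im))"
```

```text
clock: 10.1
position: [0.4789, -0.3456, 0.1245]
t 10.1 pos [ 0.4789 -0.3456  0.1245] c -0.428 tilt [ 0.0001 -0.0006] F [-0.2 -0.4  0.1] Mz [ 0.01 -0.02 -0.05] grip 1.003 0.0 j [-0.03  0.4   0.72  1.72 -0.29  1.13  0.35]
 shift shares [-0.0096  0.0065  1.0061] turn z share 0.016
400 320 [402.3656 302.1986]
464 261 [469.2551 259.3949]
```

View pics/c1.png

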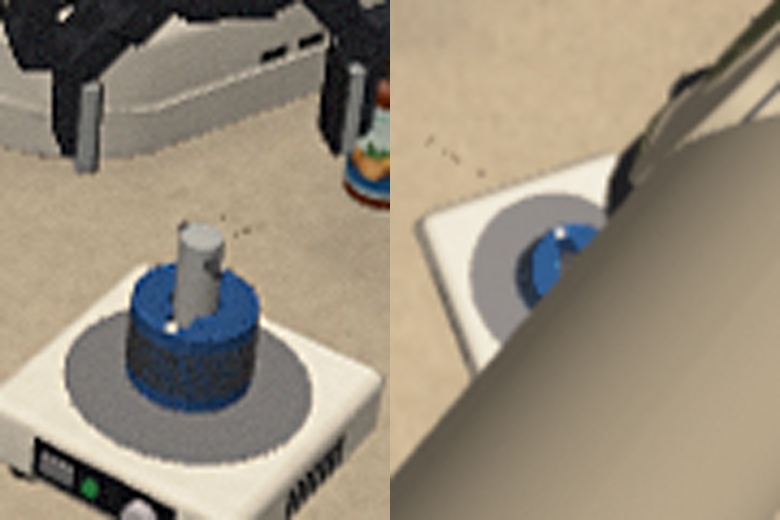

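The side view shows the finger tips at crop x≈102 and 345 (px 378.5 and 434.6). Their midpoint looks about 2 px right of the spindle's axis. I'll descend beside the hub and check from near.

```bash

python3 -m inch '[[[0,0,0.08],[0,0,0]],[[0,0,0.16],[0,0,0]],[[0,0,0.24],[0,0,0]],[[0,0,0.32],[0,0,0]],[[0,0,0.4],[0,0,0]],[[0,0,0.48],[0,0,0]],[[0,0,0.56],[0,0,0]],[[0,0,0.64],[0,0,0]],[[0,0,0.72],[0,0,0]],[[0,0,0.75],[0,0,0]]]' | sed -n 1,2p
python3 -c "
from h import *
plan([.479,-.3465,.044],-.44)
r=manip.camera('side'); cv2.imwrite('pics/side2.png',r[:,:,::-1])
cv2.imwrite('pics/c2.png',cv2.resize(r[290:365,350:450,::-1],(800,600),interpolation=cv2.INTER_CUBIC))"
```

```text
clock: 11.2
position: [0.4787, -0.3457, 0.064]
t 11.2 pos [ 0.4787 -0.3457  0.064 ] c -0.428 tilt [ 0.0001 -0.0009] F [-0.1 -0.9  0.1] Mz [-0.03  0.02  0.03] grip 1.002 0.0 j [ 0.01  0.48  0.68  1.77 -0.35  1.02  0.39]
 shift shares [-0.008   0.0082  0.2502] turn z share 0.016
```

View pics/c2.png

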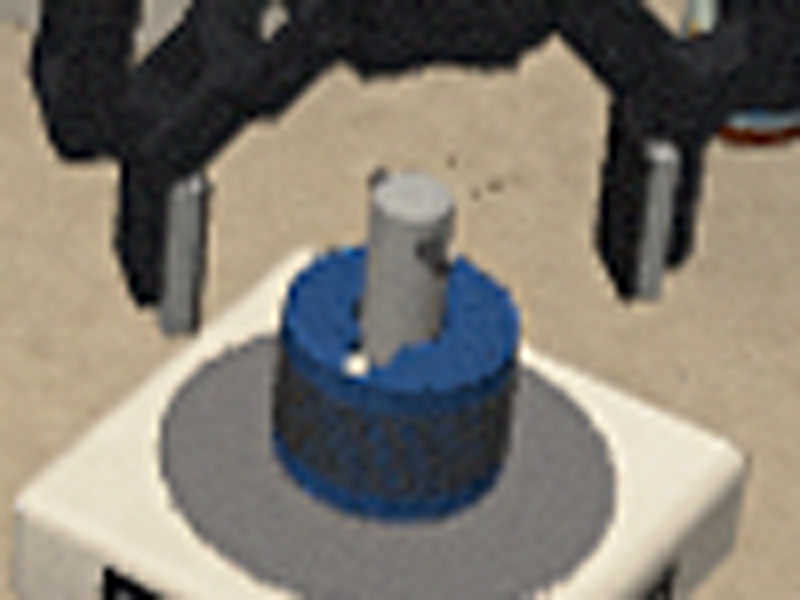

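The near view shows the fingers straddling the hub. The front inner edges are at crop x 205 and 640, and the hub spans 280–518. Allowing for the oblique view, the tool is centred to about 1 mm, so I'll descend and grip.

```bash

python3 -m inch '[[[0,0,0.03],[0,0,0]],[[-0.01,0,0.06],[0,0,0]],[[-0.01,0,0.1],[0,0,0]],[[-0.01,0,0.14],[0,0,0]],[[-0.01,0,0.18],[0,0,0]],[[-0.01,0,0.22],[0,0,0]],[[-0.01,0,0.25],[0,0,0]],[[-0.01,0,0.25],[0,0,0]],[[-0.01,0,0.25],[0,0,0]],[[-0.01,0,0.25],[0,0,0]]]' | sed -n 1,2p
python3 -m inch '[[[0,0,0],[0,0,0]],[[0,0,0],[0,0,0]],[[0,0,0],[0,0,0]],[[0,0,0],[0,0,0]],[[0,0,0],[0,0,0]],[[0,0,0],[0,0,0]],[[0,0,0],[0,0,0]],[[0,0,0],[0,0,0]],[[0,0,0],[0,0,0]],[[0,0,0],[0,0,0]]]' 0.35 25
python3 -c "
from h import *
plan([.479,-.3465,.0635],-.44)"
```

```text
clock: 12.25
position: [0.4787, -0.3467, 0.045]
clock: 13.25
position: [0.4788, -0.3467, 0.0451]
ee_rot: [0.841, 0.541, 0.0, 0.0]
ft_force: [-1.2, 1.6, 5.6]
grip_width: 0.532
grasp_force: 25.8
t 13.25 pos [ 0.4788 -0.3467  0.0451] c -0.428 tilt [0.0001 0.0003] F [-1.2  1.6  5.6] Mz [ 0.27  0.21 -0.04] grip 0.532 25.8 j [ 0.02  0.5   0.67  1.78 -0.37  0.99  0.4 ]
 shift shares [ 0.0033  0.0019 -0.2302] turn z share 0.016
```

```bash

python3 -m inch '[[[0,0,-0.03],[0,0,0]],[[0,0,-0.06],[0,0,0]],[[0,0,-0.09],[0,0,0]],[[0,0,-0.12],[0,0,0]],[[0,0,-0.15],[0,0,0]],[[0,0,-0.18],[0,0,0]],[[0,0,-0.2],[0,0,0]],[[0,0,-0.21],[0,0,0]],[[0,0,-0.215],[0,0,0]],[[0,0,-0.215],[0,0,0]]]'  - 30
python3 -c "
from h import *
plan([.479,-.3465,.0635],-.44)"
python3 -m inch '[[[0,0,-0.005],[0,0,0]],[[0,0,-0.01],[0,0,0]],[[0,0,-0.015],[0,0,0]],[[0,0,-0.02],[0,0,0]],[[0,0,-0.02],[0,0,0]],[[0,0,-0.025],[0,0,0]],[[0,0,-0.025],[0,0,0]],[[0,0,-0.025],[0,0,0]],[[0,0,-0.025],[0,0,0]],[[0,0,-0.025],[0,0,0]]]'
python3 -c "
from h import *
plan([.479,-.3465,.0635],-.44)"
```

```text
clock: 14.25
position: [0.4786, -0.3466, 0.062]
ee_rot: [0.841, 0.541, 0.0, -0.0]
ft_force: [0.1, -0.4, -2.3]
grip_width: 0.531
grasp_force: 31.0
t 14.25 pos [ 0.4786 -0.3466  0.062 ] c -0.428 tilt [ 0.0001 -0.0001] F [ 0.1 -0.4 -2.3] Mz [ 0.01  0.01 -0.04] grip 0.531 31.0 j [ 0.01  0.48  0.68  1.77 -0.35  1.02  0.39]
 shift shares [ 0.0027  0.0042 -0.0182] turn z share 0.016
clock: 15.25
position: [0.4786, -0.3466, 0.064]
ee_rot: [0.841, 0.541, 0.0, -0.0]
ft_force: [-0.5, -0.3, -2.3]
grip_width: 0.527
grasp_force: 31.0
t 15.25 pos [ 0.4786 -0.3466  0.064 ] c -0.428 tilt [ 0.0001 -0.0001] F [-0.5 -0.3 -2.3] Mz [ 0.02 -0.06 -0.06] grip 0.527 31.0 j [ 0.01  0.48  0.68  1.77 -0.35  1.02  0.39]
 shift shares [0.0029 0.0041 0.0068] turn z share 0.016
```

```bash

python3 -m inch '[[[0,0,-0.003],[0,0,0]],[[0,0,-0.006],[0,0,0]],[[0,0,-0.008],[0,0,0]],[[0,0,-0.01],[0,0,0]],[[0,0,-0.012],[0,0,0]],[[0,0,-0.012],[0,0,0]],[[0,0,-0.012],[0,0,0]],[[0,0,-0.012],[0,0,0]],[[0,0,-0.012],[0,0,0]],[[0,0,-0.012],[0,0,0]]]' |egrep 'pos|ft'
```

```text
position: [0.4786, -0.3465, 0.0649]
ft_force: [1.0, -0.5, -6.5]
```

```bash

python3 -m inch '[[[0,0,0],[0,0,-0.09]],[[0,0,0],[0,0,-0.18]],[[0,0,0],[0,0,-0.27]],[[0,0,0],[0,0,-0.36]],[[0,0,0],[0,0,-0.45]],[[0,0,0],[0,0,-0.54]],[[0,0,0],[0,0,-0.63]],[[0,0,0],[0,0,-0.72]],[[0,0,0],[0,0,-0.81]],[[0,0,0],[0,0,-0.88]]]' |egrep 'pos|ft'
python3 -c "
from h import *
plan([.479,-.3465,.0635],-.428+.85)"
```

```text
position: [0.4787, -0.3468, 0.0653]
ft_force: [0.9, 0.1, -1.8]
t 17.25 pos [ 0.4787 -0.3468  0.0653] c 0.266 tilt [-0.0001  0.0003] F [ 0.9  0.1 -1.8] Mz [-0.02  0.02 -0.04] grip 0.528 32.0 j [ 0.12  0.44  0.54  1.76 -0.26  1.01  1.02]
 shift shares [0.0021 0.0049 0.023 ] turn z share -0.199
```

```bash

python3 -m inch '[[[0,0,-0.003],[0,0,0]],[[0,0,-0.006],[0,0,0]],[[0,0,-0.009],[0,0,0]],[[0,0,-0.012],[0,0,0]],[[0,0,-0.012],[0,0,0]],[[0,0,-0.012],[0,0,0]],[[0,0,-0.012],[0,0,0]],[[0,0,-0.012],[0,0,0]],[[0,0,-0.012],[0,0,0]],[[0,0,-0.012],[0,0,0]]]' |egrep 'pos|ft'
```

```text
position: [0.4786, -0.3466, 0.066]
ft_force: [-0.8, -0.3, -2.5]
```

```bash

python3 -m inch '[[[0,0,-0.004],[0,0,-0.01]],[[0,0,-0.008],[0,0,-0.02]],[[0,0,-0.012],[0,0,-0.03]],[[0,0,-0.016],[0,0,-0.04]],[[0,0,-0.02],[0,0,-0.05]],[[0,0,-0.024],[0,0,-0.06]],[[0,0,-0.024],[0,0,-0.06]],[[0,0,-0.024],[0,0,-0.06]],[[0,0,-0.024],[0,0,-0.06]],[[0,0,-0.024],[0,0,-0.06]]]'  |egrep 'pos|ft'
python3 -c "
from h import *
plan([.479,-.3465,.110],-.428+.85)"
```

```text
position: [0.4787, -0.3466, 0.0679]
ft_force: [-1.0, -0.1, -2.5]
t 19.25 pos [ 0.4787 -0.3466  0.0679] c 0.31 tilt [0.     0.0001] F [-1.  -0.1 -2.5] Mz [-0.01  0.02  0.02] grip 0.531 32.0 j [ 0.12  0.44  0.53  1.76 -0.26  1.02  1.06]
 shift shares [ 0.0001  0.0045 -0.5262] turn z share -0.142
```

```bash

python3 -m inch '[[[0,0,-0.01],[0,0,-0.01]],[[0,0,-0.02],[0,0,-0.02]],[[0,0,-0.03],[0,0,-0.03]],[[0,0,-0.04],[0,0,-0.03]],[[0,0,-0.05],[0,0,-0.03]],[[0,0,-0.06],[0,0,-0.03]],[[0,0,-0.07],[0,0,-0.03]],[[0,0,-0.08],[0,0,-0.03]],[[0,0,-0.09],[0,0,-0.03]],[[0,0,-0.1],[0,0,-0.03]]]'  |egrep 'pos|ft'
python3 -c "
from h import *
plan([.479,-.3465,.120],-.428+.85)"
```

```text
position: [0.4786, -0.3466, 0.076]
ft_force: [-0.0, -0.2, -2.7]
t 20.25 pos [ 0.4786 -0.3466  0.076 ] c 0.334 tilt [0.0001 0.    ] F [-0.  -0.2 -2.7] Mz [ 0.01  0.05 -0.03] grip 0.533 32.0 j [ 0.12  0.43  0.53  1.75 -0.25  1.03  1.07]
 shift shares [-0.0003  0.0046 -0.5505] turn z share -0.112
```

```bash

python3 -m inch '[[[0,0,-0.03],[0,0,0]],[[0,0,-0.07],[0,0,0]],[[0,0,-0.12],[0,0,0]],[[0,0,-0.18],[0,0,0]],[[0,0,-0.24],[0,0,0]],[[0,0,-0.3],[0,0,0]],[[0,0,-0.36],[0,0,0]],[[0,0,-0.42],[0,0,0]],[[0,0,-0.48],[0,0,0]],[[0,0,-0.54],[0,0,0]]]'  |egrep 'pos|ft'
python3 -c "
from h import *
plan([.449,.347,.16],1.14)
r=manip.camera('side'); cv2.imwrite('pics/side3.png',r[:,:,::-1])
cv2.imwrite('pics/c3.png',cv2.resize(r[250:370,340:460,::-1],(600,600),interpolation=cv2.INTER_CUBIC))"
```

```text
position: [0.4786, -0.3466, 0.1195]
ft_force: [1.0, -0.6, -2.4]
t 21.25 pos [ 0.4786 -0.3466  0.1195] c 0.334 tilt [0.0001 0.    ] F [ 1.  -0.6 -2.4] Mz [-0.02 -0.01 -0.04] grip 0.532 32.0 j [ 0.11  0.38  0.55  1.72 -0.21  1.11  1.05]
 shift shares [ 8.3122  2.4926 -0.5058] turn z share -1.026
```

View pics/c3.png

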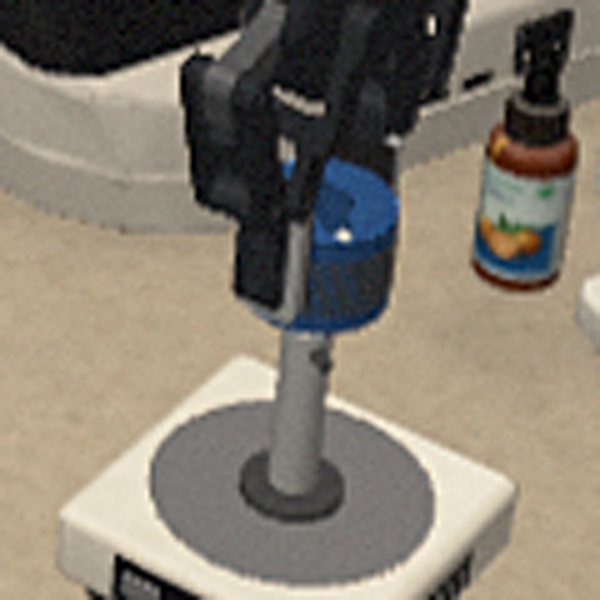

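The picture shows the hub hanging clear of the bare spindle: its underside is at about crop y 325, above the spindle top. The bottle stands untouched. Now I'll carry it to the tray.

```bash

python3 -m inch '[[[0.05,0.01,-0.1],[0,0,-0.06]],[[0.1,0.03,-0.2],[0,0,-0.12]],[[0.2,0.06,-0.3],[0,0,-0.18]],[[0.32,0.1,-0.4],[0,0,-0.24]],[[0.44,0.14,-0.5],[0,0,-0.3]],[[0.56,0.18,-0.6],[0,0,-0.36]],[[0.68,0.21,-0.7],[0,0,-0.42]],[[0.8,0.24,-0.8],[0,0,-0.48]],[[0.9,0.27,-0.9],[0,0,-0.55]],[[1,0.3,-1],[0,0,-0.62]]]'  |egrep 'pos|ft'
python3 -m inch '[[[0.09,0.09,0],[0,0,0]],[[0.18,0.18,0],[0,0,0]],[[0.27,0.27,0],[0,0,0]],[[0.36,0.36,0],[0,0,0]],[[0.45,0.45,0],[0,0,0]],[[0.54,0.54,0],[0,0,0]],[[0.63,0.63,0],[0,0,0]],[[0.72,0.72,0],[0,0,0]],[[0.81,0.81,0],[0,0,0]],[[0.9,0.9,0],[0,0,0]]]' |egrep 'pos|ft'
python3 -m inch '[[[0.09,0.09,0],[0,0,0]],[[0.18,0.18,0],[0,0,0]],[[0.27,0.27,0],[0,0,0]],[[0.36,0.36,0],[0,0,0]],[[0.45,0.45,0],[0,0,0]],[[0.54,0.54,0],[0,0,0]],[[0.63,0.63,0],[0,0,0]],[[0.72,0.72,0],[0,0,0]],[[0.81,0.81,0],[0,0,0]],[[0.9,0.9,0],[0,0,0]]]' |egrep 'pos|ft'
python3 -c "
from h import *
plan([.449,.347,.16],1.14)"
```

```text
position: [0.475, -0.2623, 0.1998]
ft_force: [0.4, 0.2, -2.4]
position: [0.4714, -0.1606, 0.1991]
ft_force: [-0.1, -0.1, -1.3]
position: [0.4678, -0.0588, 0.1991]
ft_force: [-0.3, 0.7, -2.4]
t 24.3 pos [ 0.4678 -0.0588  0.1991] c 0.821 tilt [0.0001 0.0001] F [-0.3  0.7 -2.4] Mz [ 0.01 -0.08  0.02] grip 0.533 32.0 j [-0.23  0.    0.26  1.91 -0.    1.23  0.85]
 shift shares [3.6284 3.5519 0.4896] turn z share -0.406
```

```bash

python3 -m inch '[[[0.09,0.09,0],[0,0,0]],[[0.18,0.18,0],[0,0,0]],[[0.27,0.27,0],[0,0,0]],[[0.36,0.36,0],[0,0,0]],[[0.45,0.45,0],[0,0,0]],[[0.54,0.54,0],[0,0,0]],[[0.63,0.63,0],[0,0,0]],[[0.72,0.72,0],[0,0,0]],[[0.81,0.81,0],[0,0,0]],[[0.9,0.9,0],[0,0,0]]]' |egrep 'pos|ft'
python3 -m inch '[[[0.09,0.09,0],[0,0,0]],[[0.18,0.18,0],[0,0,0]],[[0.27,0.27,0],[0,0,0]],[[0.36,0.36,0],[0,0,0]],[[0.45,0.45,0],[0,0,0]],[[0.54,0.54,0],[0,0,0]],[[0.63,0.63,0],[0,0,0]],[[0.72,0.72,0],[0,0,0]],[[0.81,0.81,0],[0,0,0]],[[0.9,0.9,0],[0,0,0]]]' |egrep 'pos|ft'
python3 -m inch '[[[0.09,0.09,0],[0,0,0]],[[0.18,0.18,0],[0,0,0]],[[0.27,0.27,0],[0,0,0]],[[0.36,0.36,0],[0,0,0]],[[0.45,0.45,0],[0,0,0]],[[0.54,0.54,0],[0,0,0]],[[0.63,0.63,0],[0,0,0]],[[0.72,0.72,0],[0,0,0]],[[0.81,0.81,0],[0,0,0]],[[0.9,0.9,0],[0,0,0]]]' |egrep 'pos|ft'
python3 -c "
from h import *
plan([.449,.347,.08],1.3)"
```

```text
position: [0.4642, 0.043, 0.1991]
ft_force: [0.3, -0.1, -1.9]
position: [0.4605, 0.1448, 0.1991]
ft_force: [0.7, -0.4, -2.3]
position: [0.4569, 0.2465, 0.1991]
ft_force: [0.2, 0.2, -2.0]
t 27.3 pos [0.4569 0.2465 0.1991] c 0.821 tilt [0.0001 0.    ] F [ 0.2  0.2 -2. ] Mz [-0.02 -0.    0.03] grip 0.53 32.0 j [-0.56  0.12 -0.03  1.78  0.    1.24  0.24]
 shift shares [0.9286 0.8519 1.4893] turn z share -0.610
```

```bash

python3 -m inch '[[[0.09,0.09,0.03],[0,0,-0.06]],[[0.18,0.17,0.08],[0,0,-0.12]],[[0.28,0.26,0.13],[0,0,-0.18]],[[0.37,0.34,0.18],[0,0,-0.24]],[[0.47,0.43,0.23],[0,0,-0.3]],[[0.56,0.51,0.28],[0,0,-0.36]],[[0.66,0.6,0.34],[0,0,-0.42]],[[0.75,0.68,0.4],[0,0,-0.48]],[[0.84,0.77,0.45],[0,0,-0.54]],[[0.93,0.85,0.5],[0,0,-0.6]]]' |egrep 'pos|ft'
python3 -m inch '[[[0,0,0.1],[0,0,0]],[[0,0,0.2],[0,0,0]],[[0,0,0.3],[0,0,0]],[[0,0,0.4],[0,0,0]],[[0,0,0.5],[0,0,0]],[[0,0,0.6],[0,0,0]],[[0,0,0.7],[0,0,0]],[[0,0,0.8],[0,0,0]],[[0,0,0.9],[0,0,0]],[[0,0,1],[0,0,0]]]' |egrep 'pos|ft'
python3 -c "
from h import *
plan([.449,.347,.01],1.3)
im=[]
for n in ('side','top'):
    r=manip.camera(n); u,v=proj(n,[.449,.347,.03]).astype(int)
    im.append(cv2.resize(r[v-50:v+50,u-50:u+50,::-1],(400,400),interpolation=cv2.INTER_CUBIC)); print(u,v)
cv2.imwrite('pics/c4.png',np.hstack(im))"
```

```text
position: [0.4488, 0.3469, 0.1588]
ft_force: [-0.9, 0.3, -2.2]
position: [0.4488, 0.3461, 0.0785]
ft_force: [0.3, -0.3, -1.9]
t 29.3 pos [0.4488 0.3461 0.0785] c 1.292 tilt [-0.      0.0001] F [ 0.3 -0.3 -1.9] Mz [-0.01  0.02  0.03] grip 0.532 32.0 j [-0.63  0.34 -0.12  1.78  0.05  1.02  0.52]
 shift shares [0.0011 0.011  0.8561] turn z share -0.010
208 195
144 277
```

View pics/c4.png

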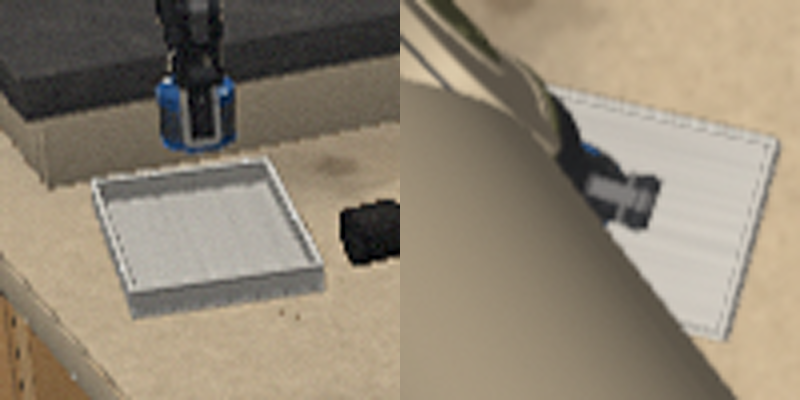

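The side crop shows the hub upright at (200,115), centred over the tray, and both views agree. I'll lower it now.

```bash

python3 -m inch '[[[0,0,0.1],[0,0,0]],[[0,0,0.2],[0,0,0]],[[0,0,0.3],[0,0,0]],[[0,0,0.4],[0,0,0]],[[0,0,0.5],[0,0,0]],[[0,0,0.6],[0,0,0]],[[0,0,0.68],[0,0,0]],[[0,0,0.75],[0,0,0]],[[0,0,0.79],[0,0,0]],[[0,0,0.8],[0,0,0]]]' |egrep 'pos|ft'
python3 -m inch '[[[0,0,0.003],[0,0,0]],[[0,0,0.006],[0,0,0]],[[0,0,0.009],[0,0,0]],[[0,0,0.012],[0,0,0]],[[0,0,0.015],[0,0,0]],[[0,0,0.018],[0,0,0]],[[0,0,0.021],[0,0,0]],[[0,0,0.025],[0,0,0]],[[0,0,0.025],[0,0,0]],[[0,0,0.025],[0,0,0]]]' |egrep 'pos|ft'
```

```text
position: [0.4488, 0.346, 0.0148]
ft_force: [-0.5, 0.6, -1.8]
position: [0.4489, 0.3461, 0.0131]
ft_force: [0.2, -0.2, -2.5]
```

```bash

python3 -m inch '[[[0,0,0.003],[0,0,0]],[[0,0,0.006],[0,0,0]],[[0,0,0.009],[0,0,0]],[[0,0,0.012],[0,0,0]],[[0,0,0.012],[0,0,0]],[[0,0,0.012],[0,0,0]],[[0,0,0.012],[0,0,0]],[[0,0,0.012],[0,0,0]],[[0,0,0.012],[0,0,0]],[[0,0,0.012],[0,0,0]]]' |egrep 'pos|ft'
```

```text
position: [0.4489, 0.3461, 0.0122]
ft_force: [-0.7, -0.0, -2.3]
```

```bash

python3 -m inch '[[[0,0,0.003],[0,0,0]],[[0,0,0.006],[0,0,0]],[[0,0,0.009],[0,0,0]],[[0,0,0.012],[0,0,0]],[[0,0,0.015],[0,0,0]],[[0,0,0.018],[0,0,0]],[[0,0,0.021],[0,0,0]],[[0,0,0.025],[0,0,0]],[[0,0,0.025],[0,0,0]],[[0,0,0.025],[0,0,0]]]' |egrep 'pos|ft'
```

```text
position: [0.4488, 0.3461, 0.0102]
ft_force: [-1.1, 0.2, -3.2]
```

```bash

python3 -m inch '[[[0,0,0.003],[0,0,0]],[[0,0,0.006],[0,0,0]],[[0,0,0.009],[0,0,0]],[[0,0,0.012],[0,0,0]],[[0,0,0.015],[0,0,0]],[[0,0,0.018],[0,0,0]],[[0,0,0.018],[0,0,0]],[[0,0,0.018],[0,0,0]],[[0,0,0.018],[0,0,0]],[[0,0,0.018],[0,0,0]]]' |egrep 'pos|ft'
```

```text
position: [0.4489, 0.3461, 0.0088]
ft_force: [-0.5, -0.4, -2.9]
```

```bash

python3 -m inch '[[[0,0,0.003],[0,0,0]],[[0,0,0.006],[0,0,0]],[[0,0,0.009],[0,0,0]],[[0,0,0.012],[0,0,0]],[[0,0,0.012],[0,0,0]],[[0,0,0.012],[0,0,0]],[[0,0,0.012],[0,0,0]],[[0,0,0.012],[0,0,0]],[[0,0,0.012],[0,0,0]],[[0,0,0.012],[0,0,0]]]' |egrep 'pos|ft'
```

```text
position: [0.4489, 0.3461, 0.0081]
ft_force: [-2.1, -2.2, 5.3]
```

```bash

python3 -m inch '[[[0,0,0],[0,0,0]],[[0,0,0],[0,0,0]],[[0,0,0],[0,0,0]],[[0,0,0],[0,0,0]],[[0,0,0],[0,0,0]],[[0,0,0],[0,0,0]],[[0,0,0],[0,0,0]],[[0,0,0],[0,0,0]],[[0,0,0],[0,0,0]],[[0,0,0],[0,0,0]]]' 0.8
python3 -m inch '[[[0,0,-0.05],[0,0,0]],[[0,0,-0.1],[0,0,0]],[[0,0,-0.2],[0,0,0]],[[0,0,-0.3],[0,0,0]],[[0,0,-0.4],[0,0,0]],[[0,0,-0.5],[0,0,0]],[[0,0,-0.6],[0,0,0]],[[0,0,-0.7],[0,0,0]],[[0,0,-0.8],[0,0,0]],[[0,0,-0.9],[0,0,0]]]' |egrep 'clock|pos|ft'
python3 -m inch '[[[0,0,-0.1],[0,0,0]],[[0,0,-0.2],[0,0,0]],[[0,0,-0.3],[0,0,0]],[[0,0,-0.4],[0,0,0]],[[0,0,-0.5],[0,0,0]],[[0,0,-0.6],[0,0,0]],[[0,0,-0.7],[0,0,0]],[[0,0,-0.8],[0,0,0]],[[0,0,-0.9],[0,0,0]],[[0,0,-1],[0,0,0]]]' |egrep 'clock|pos|ft'
python3 -c "
from h import *
im=[]
for n in ('side','top'):
    r=manip.camera(n); cv2.imwrite(f'pics/{n}9.png',r[:,:,::-1]); u,v=proj(n,[.449,.347,.03]).astype(int)
    im.append(cv2.resize(r[v-50:v+50,u-50:u+50,::-1],(400,400),interpolation=cv2.INTER_CUBIC)); print(u,v)
cv2.imwrite('pics/c5.png',np.hstack(im))"
```

```text
clock: 36.4
position: [0.4489, 0.3461, 0.0078]
ee_rot: [0.139, 0.99, 0.0, -0.0]
ft_force: [0.3, 0.1, 0.0]
grip_width: 0.801
grasp_force: 0.0
clock: 37.4
position: [0.4489, 0.3461, 0.0805]
ft_force: [-0.5, 0.1, -0.1]
clock: 38.4
position: [0.4489, 0.3461, 0.1605]
ft_force: [0.0, -0.1, -0.5]
208 195
144 277
```

View pics/c5.png

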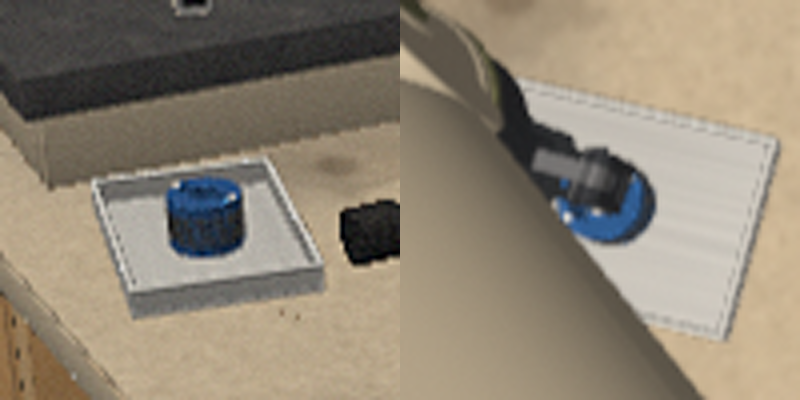

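The hub stands upright near the middle of the tray (side crop 205,215). The gripper is clear of it.

```bash
python3 -c "
from workcell import manip
print(manip.hand_in())"
```

```text
the job is handed in; nothing more can be done
None
```

The blue hub is off the spindle and standing upright on the tray floor; I handed the job in with about 38 s on the robot's clock, and the hub's readings on pin and tray stayed under about 8 N.

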